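Unload the cold plate from the thermal test rig

ROBOT

A 6-joint arm with a two-finger parallel gripper is mounted at the origin on the work surface. World frame = base frame: x ahead of the robot, y to its left, z up, the work surface at z = 0. Lengths are in m, angles in rad, forces in N, time in s.
With the tool pointing down it reaches from about 0.4 to 0.825 m from the base axis. Payload 7 kg.
Tool frame: the origin (TCP) lies midway between the tips of the shut fingers; the grasp point (between the pads) lies 19 mm behind it; z points along the fingers, y is the line along which they close (so a half turn about z gives the same grasp; the last joint's range is limited). The gripper opens to 88 mm and grips with 3 to 60 N. Pads are 19 mm wide; open, the fingers measure 130 mm over their backs; the gripper's body (78 mm by 193 mm) begins 47 mm behind the grasp point.
Start: joints at [1.575, 0.359, 0.012, 0, -1.224, -0.288], TCP at [0.189, 0.648, 0.227] pointing down, gripper open.
Joint ranges: [-3.07, 3.07], [-1.43, 2.12], [-1.02, 1.25], [-3.03, 1.67], [-3.05, -0], [-3.03, 3.03]. Speed limits (rad/s): [2.39, 2.39, 3.01, 3.14, 3.14, 3.14].

INTERFACE

Orientations are given as [roll, pitch, yaw] about the fixed x, y, z axes, in that order (R = Rz(yaw) Ry(pitch) Rx(roll)).
In Python, from station import arm gives the robot as it stands.
- The arm moves only by the tool servo_tool, never from a script. Its argument "deltas" is a list of rows, each a list of 7 numbers: the closure, from -1 (fully open) to 1 (shut), then the shift along the tool's x, y, z in mm, then the turn, a rotation vector about the tool's x, y, z in degrees. In form: [[gripper, x, y, z, ax, ay, az], ...]. A call has 1 to 20 rows; each row shifts and turns the commanded pose from where the row before left it, along the tool's axes as they then stand; what a row does not reach is not made up. A row lasts 1/12 s, in which the tool goes at most 41.7 mm and 7.16 degrees, less where a joint would pass 70% of its speed; a pose out of reach is approached as far as the arm can. A call is refused whole if a number of a shift passes 41.7 or a number of a turn 7.16, either way. A call with a gripper value outside its range is refused whole. The fingers move at their own pace and stop on an object; "squeeze" is the grip in N (left out, the last holds). Time passes only in rows, so rows that do not move let the fingers close. It gives the time, the measured TCP pose, the force, the opening and the grip force at its end, in the units of the state.
- arm.get_state(): the state, without advancing time (a new reading comes with each control period).
- arm.grab_frame(name): name is "scene" or "top" or "wrist"; returns a dict with "color" (384x512x3 uint8, red, green, blue), "K" (3x3 intrinsics, pixels), "position" and "orientation" of the camera in the world. Camera axes: x right, y down, z forward; pixel columns grow to the right and rows downward; lengths in m; the calibration is good to about 2 mm. A picture is of the moment at which its call begins. There is no depth.
- arm.job_done(): hands the job in; it is judged then, once.
Trained networks look in a picture, given as the dict that the camera call returned (one of the last four; its "shot" number tells which), for a name from the list of things; names that differ only in an ending like _2 or _b are one class to them, and where a whole thing is asked for, a point or a joint stands for the part that bears it (a point fixed in the world has none). Each returns a list of dicts, best first, with "conf" (0 to 1); they miss things now and then, are a little off and sometimes report something else, mostly with a low value. They report only what shows in the picture. A call takes as long as a camera call. They do not tell look-alikes from the thing itself.
- arm.recognise(query, picture): "at" ([x, y, z] in m, in the coordinates of the camera as it stood for that picture, good to about 4 mm: the middle of the surface that is visible of it).
The state is a dict: "t": time; "q": joint angles; "qd": joint speeds; "joint_efforts": joint torques, N m; "eef_pos": TCP position; "ee_rot": TCP orientation; "force": force on the tool from outside, world axes, zero at the start; "moment": the same for the moment, N m; "width": finger opening in m; "gripper_force": force on a finger pad.
Only numpy, scipy, OpenCV 4.12 (cv2) and the standard library are available. Lean on these libraries where they do the work, as an engineer would, in place of code of your own. Each camera call takes 0.05 s, during which the arm holds its last target. There are 200 camera calls.

TASK

First turn the heater supply's knob down until its white pointer is on the green stand-by mark. Only then slide the blue cold plate back towards the front of the rig, out from under the clamp bridge, until its front edge is up against the red stop bar; it must end lying flat between its guides. Leave the multimeter, the valve and the jar where they are.

Things in the scene. Friction and masses are not known exactly. Their poses are not given: they have to be found in the camera images.
- rig: Thermal test rig, fixed. Origin: centre of its base's underside, on the table; x points from the stop bar (front, robot side) to the clamp bridge, y left, z up. Base 340 (x) x 240 (y) x 20 mm, its top is the deck. Two guides 10 mm high leave a 116 mm wide channel along x for the plate. A clear guard closes the rear at x = 131 mm.
- stop_mid (a point): Middle of the rear face of the red stop bar across the front of the rig's deck, at deck height (z = 20 mm; x = -150 mm in the rig's frame); the plate's front edge comes to rest against this face. Axes as the rig's. The bar is 7 mm high and 16 mm thick.
- bridge_front (a point): Middle of the lower front edge of the clamp bridge (rig x = -20 mm, 115 mm over the table). Bridge: two 40 mm crossbeams, top 155 mm, on posts at rig y = 78 to 118 mm on both sides; clamp cylinder above to 260 mm, its raised foot hangs 35 to 95 mm behind this edge. It keeps an upright hand off the plate: lean the hand back to the rig's front (20 to 45 degrees), fingertips forward and down.
- plate_front (a point): Middle of the front edge of the cold plate at its top face (32 mm over the table); x points along the plate away from the stop bar, z up. Starts 8 to 25 mm in front of the bridge's front face, 105 to 122 mm from the stop bar.
- cold_plate: Loose flat blue-anodised aluminium plate 150 (x) x 110 (y) x 12 mm, about 0.5 kg, on the deck between the guides. Origin: centre of its underside. Too wide and flat to grip where it lies, but it runs easily on the deck's slippery strips (friction about 0.2), while its blasted top is rough: fingertips pressed on it near the front edge with 5 to 15 N drag it along.
- knob_grip (a point): On the axis of the heater supply's black bar knob, 25 mm out from the panel; does not turn with the knob. z: the axis, out of the panel, 20 degrees from vertical, leaning to the robot; x straight up the slope; y left. The bar is 56 mm long, 14 mm wide and stands 6 to 34 mm out from the panel, over a round skirt 58 mm wide, 8 mm high. White pointer line on one end.
- supply: Heater supply, fixed: grey desk case 150 deep (x) x 190 wide (y) x 104 mm high at the rear, 60 mm at the front, with a front panel that slopes up 20 degrees away from the robot, carrying a white dial 92 mm wide with the knob. Origin: centre of its underside on the table; the knob's axis meets the panel 15 mm in front of it, 28 mm to the right and 82 mm up.
- knob (a joint): Knob angle in rad, growing clockwise seen facing the panel, from 0 (low stop: pointer 150 degrees anticlockwise from straight up the slope) to 5.24. Ticks every 30 degrees; the green stand-by mark is at 1.047, where the pointer points left (y of knob_grip). Starts at 1.75 to 2.55; friction 0.05 N m; stays where left.
- multimeter: Bystander: loose orange multimeter 170 x 84 x 36 mm lying on the table; origin: centre of its underside.
- ball_valve: Bystander: loose brass ball valve with an orange lever, 124 x 36 x 51 mm; origin: under the middle of its body.
- paste_jar: Bystander: loose closed white jar with a blue cap, 62 mm diameter, 75 mm high; origin: centre of its underside.
Things that resemble listed ones, but are neither listed nor needed, are in the scene too. There is more than one size of the cold_plate; the job needs the middle-sized.

How it is judged:
By the outcome, as a careful person would: the job done as asked, in the order asked, and still so for the second after the job is handed in, with the robot touching nothing.
It also fails if it takes over 58 s, if anything falls off the work surface, if the arm or the gripper's body presses on something with over 40 N, if the wrist force passes 120 N, or if a joint passes its speed limit or range.

## Working session

There is one attempt and no reset: what is moved stays moved. The work goes in short steps, Python scripts to look and compute and a tool call to move; the robot and the scene stay as the last step left them, time stands still between calls to the robot, and variables do not carry over. Pictures are saved under pics/ and viewed, at most 10 in all, crops included, and the job is handed in when it is done.

Besides the shell and the picture viewer there is one more tool, called after ">>>" by a JSON object that holds its "fn" and its "kwargs", one argument or row to a line. servo_tool: Moves the arm, as the interface text tells. Its arguments: {"type":"object","properties":{"deltas":{"type":"array","items":{"type":"array","items":{"type":"number"}}},"squeeze":{"type":"number"}},"required":["deltas"]}

```bash
mkdir -p pics; cat > h.py <<'E'
import numpy as np, cv2
from scipy.spatial.transform import Rotation as R
from station import arm
def rot(o):
    o=np.array(o,float)
    return o if o.shape==(3,3) else (R.from_euler('xyz',o).as_matrix() if o.size==3 else R.from_quat(o).as_matrix())
def world(f,p): return rot(f['orientation'])@np.array(p)+np.array(f['position'])
def proj(f,P):
    c=rot(f['orientation']).T@(np.array(P,float)-np.array(f['position'])); u=np.array(f['K'])@c; return u[:2]/u[2]
def onplane(f,uv,z):
    d=rot(f['orientation'])@np.linalg.inv(f['K'])@np.array([uv[0],uv[1],1.]); p=np.array(f['position']); return p+d*(z-p[2])/d[2]
def save(f,n,s=1.5): cv2.imwrite('pics/'+n,cv2.resize(f['color'][:,:,::-1],None,fx=s,fy=s,interpolation=cv2.INTER_CUBIC))
E
python3 - <<'E'
from h import *
np.set_printoptions(precision=4,suppress=True)
for n in ['scene','top']:
    f=arm.grab_frame(n); save(f,n+'1.png')
    print(n,f['position'],f['orientation'],np.array(f['K'])[0])
    for q in ['rig','stop_mid','bridge_front','plate_front','cold_plate','knob_grip','supply','multimeter','ball_valve','paste_jar']:
        try:
            for d in arm.recognise(q,f)[:3]:
                w=world(f,d['at']); print(q,round(d['conf'],2),w,proj(f,w).round())
        except Exception as e: print(q,e)
print(arm.get_state())
E
```

```text
scene [1.2575 0.0628 1.2775] [-2.5811  0.005   1.6423] [405.9794   0.     258.688 ]
rig 0.76 [ 0.7246 -0.1569  0.0999] [203. 240.]
stop_mid 0.81 [ 0.7238 -0.1613  0.0974] [202. 240.]
stop_mid 0.2 [ 0.6323 -0.1359  0.0327] [216. 224.]
bridge_front 0.67 [ 0.7221 -0.1628  0.1054] [202. 238.]
plate_front 0.81 [ 0.3014 -0.1728  0.0104] [218. 151.]
plate_front 0.72 [ 0.7512 -0.4153  0.0147] [129. 253.]
plate_front 0.44 [ 0.6337 -0.137   0.03  ] [215. 225.]
cold_plate 0.74 [ 0.303  -0.1653  0.0232] [219. 149.]
cold_plate 0.66 [ 0.6368 -0.1357  0.0332] [216. 225.]
cold_plate 0.56 [ 0.7495 -0.4194  0.0064] [128. 253.]
knob_grip 0.67 [0.5712 0.1287 0.0883] [294. 205.]
supply 0.7 [0.6229 0.1656 0.0878] [305. 219.]
multimeter 0.85 [ 0.4357 -0.4174  0.0379] [147. 171.]
ball_valve 0.61 [0.6641 0.4295 0.03  ] [383. 243.]
paste_jar 0.88 [0.4714 0.4444 0.0587] [384. 190.]
top [ 0.3604 -0.0036  1.419 ] [-3.023   0.0094 -1.5454] [440.2866   0.     247.2651]
rig 0.56 [ 0.6269 -0.1644  0.0336] [304. 165.]
stop_mid 0.53 [ 0.6256 -0.1515  0.034 ] [300. 165.]
bridge_front 0.72 [ 0.6289 -0.17    0.0311] [306
[... 455 characters left out ...]
4 -0.4277  0.0389] [388. 231.]
ball_valve 0.59 [0.652  0.4306 0.0318] [119. 153.]
paste_jar 0.89 [0.4572 0.4393 0.0724] [108. 212.]
paste_jar 0.37 [0.5638 0.1294 0.0931] [209. 179.]
paste_jar 0.28 [ 0.6314 -0.1715  0.0346] [306. 163.]
{'t': 1.1, 'q': array([ 1.5751,  0.3586,  0.0118, -0.    , -1.2241, -0.2881]), 'qd': array([-0.001 , -0.0001, -0.0001, -0.0003,  0.0006, -0.0006]), 'joint_efforts': array([ -0.0009, -58.2404,  29.3295,   7.0023,   0.0123,  -0.    ]), 'eef_pos': array([0.189 , 0.6479, 0.2265]), 'ee_rot': array([ 3.1415, -0.    , -0.2838]), 'force': array([-0.3078, -0.7254, -0.663 ]), 'moment': array([-0.0083, -0.0016, -0.0794]), 'gripper_force': 0.0, 'width': 0.0872962918048753}
```

View pictures.

View pics/top1.png

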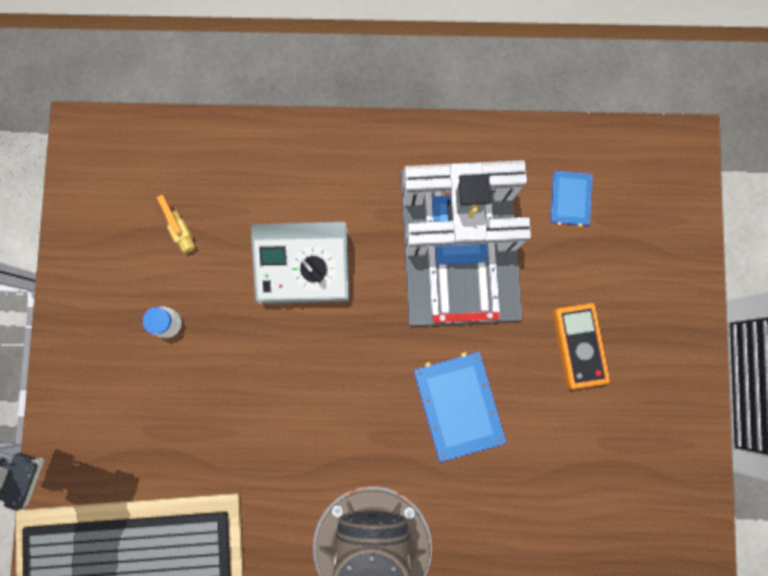

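View pics/scene1.png

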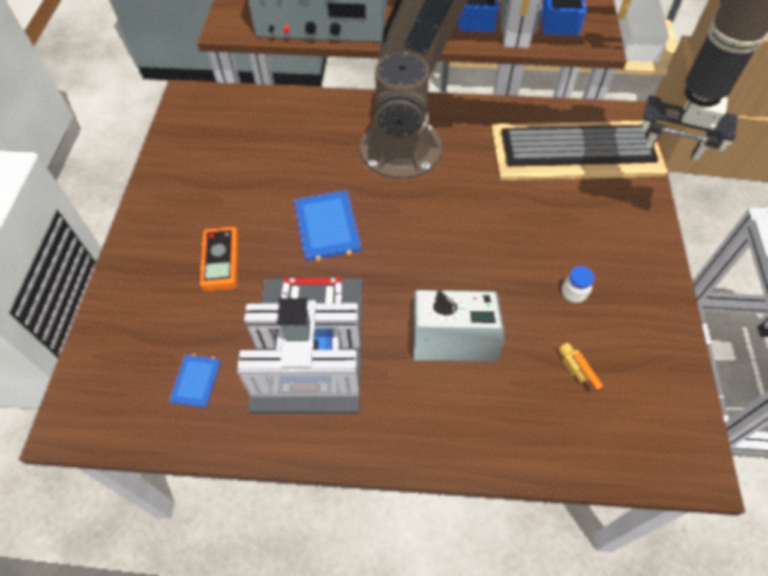

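```bash
python3 - <<'E'
from h import *
f=arm.grab_frame('top')
c=f['color'][:,:,::-1]
a=cv2.resize(c[145:205,160:240],None,fx=5,fy=5,interpolation=cv2.INTER_CUBIC)
b=cv2.resize(c[100:220,262:362],None,fx=4,fy=4,interpolation=cv2.INTER_CUBIC)
H=480
o=np.zeros((H,800,3),np.uint8); o[:300,:400]=a; o[:480,400:800]=b
cv2.imwrite('pics/crop1.png',o)
E
```

```text
(no output)
```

View pics/crop1.png

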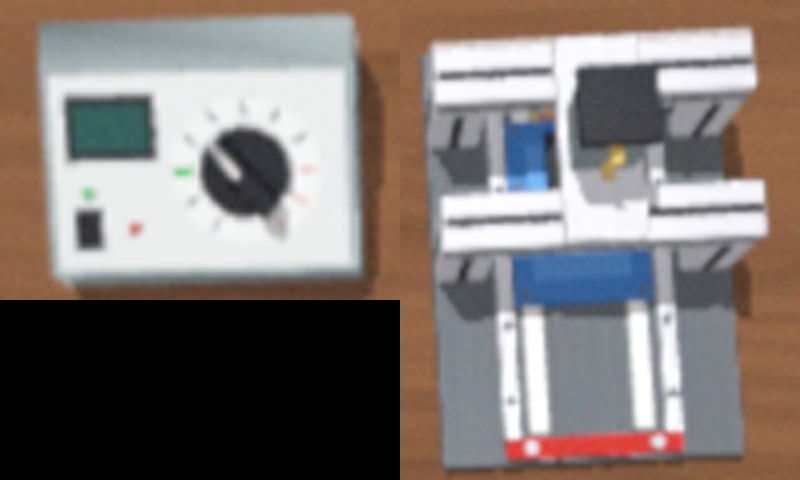

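```bash
python3 - <<'E'
from h import *
np.set_printoptions(precision=4,suppress=True)
f=arm.grab_frame('top')
A=lambda u,v:(160+(u+.5)/5-.5,145+(v+.5)/5-.5)
B=lambda u,v:(262+(u-400+.5)/4-.5,100+(v+.5)/4-.5)
for n,p,z in [('baseFL',B(447,467),.02),('baseFR',B(743,456),.02),('stopL',B(505,440),.027),('stopR',B(683,433),.027),('plFL',B(514,305),.032),('plFR',B(651,300),.032),
  ('brFL',B(442,250),.115),('brFR',B(768,236),.115),('guideL',B(522,432),.03),('guideR',B(662,430),.03),
  ('green',A(183,172),.082),('red',A(308,170),.082),('uptick',A(242,105),.096),('supFL',A(57,277),.06),('supFR',A(360,270),.06),('ptr_out',A(208,138),.118),('ptr_in',A(238,178),.112)]:
    print(n,onplane(f,p,z))
from itertools import product
s=np.array(onplane(f,A(57,277),.06)-onplane(f,A(360,270),.06)); print('supyaw',np.degrees(np.arctan2(-s[0],s[1])))
# knob axis fit
c=(onplane(f,A(183,172),.082)+onplane(f,A(308,170),.082))/2; print('c',c)
yaw=np.arctan2(-s[0],s[1])
RS=R.from_euler('zy',[0,0]).as_matrix()
Rp=R.from_euler('z',yaw).as_matrix()@R.from_euler('y',-np.radians(20)).as_matrix(); print('axis',Rp[:,2])
# ray-plane at panel+34mm for pointer
def plane(uv,h):
    d=rot(f['orientation'])@np.linalg.inv(f['K'])@np.array([uv[0],uv[1],1.]); o=np.array(f['position']); n=Rp[:,2]
    return o+d*(n@(c+n*h-o))/(n@d)
for nm,uv,h in [('green',(183,172),0),('red',(308,170),0),('up',(242,105),0),('po',(208,138),.034),('pi',(238,178),.034)]:
    l=Rp.T@(plane(A(*uv),h)-c); print(nm,l,'ang cw from up',np.degrees(np.arctan2(-l[1],l[0])))
print(arm.get_state()['t'])
E
```

```text
baseFL [ 0.4602 -0.0709  0.02  ]
baseFR [ 0.4748 -0.3057  0.02  ]
stopL [ 0.4823 -0.1161  0.027 ]
stopR [ 0.4913 -0.2568  0.027 ]
plFL [ 0.5899 -0.1213  0.032 ]
plFR [ 0.5965 -0.2302  0.032 ]
brFL [ 0.6167 -0.0596  0.115 ]
brFR [ 0.6332 -0.3041  0.115 ]
guideL [ 0.4887 -0.1292  0.03  ]
guideR [ 0.493  -0.2397  0.03  ]
green [0.565  0.1713 0.082 ]
red [0.5681 0.0944 0.082 ]
uptick [0.6051 0.135  0.096 ]
supFL [0.5005 0.25   0.06  ]
supFR [0.5095 0.0617 0.06  ]
ptr_out [0.5805 0.1524 0.118 ]
ptr_in [0.5576 0.1341 0.112 ]
supyaw 2.728174054090654
c [0.5665 0.1329 0.082 ]
axis [-0.3416 -0.0163  0.9397]
green [0.0003 0.0384 0.    ] ang cw from up -89.5679596238845
red [-0.0003 -0.0385 -0.    ] ang cw from up 90.43204037611554
up [ 0.0411  0.0003 -0.    ] ang cw from up -0.44603298288213483
po [0.0272 0.0183 0.034 ] ang cw from up -33.892663218211226
pi [0.0024 0.0014 0.034 ] ang cw from up -30.643140130694338
1.2
```

```bash
cat >> h.py <<'E'
np.set_printoptions(precision=4,suppress=True)
C=np.array([.5665,.1329,.082]); YS=np.radians(2.7)
RP=R.from_euler('z',YS).as_matrix()@R.from_euler('y',-np.radians(20)).as_matrix()
def knob_pose(ang,out):  # tool x along heading ang (deg ccw from upslope) in panel
    a=np.radians(ang); x=RP@[np.cos(a),np.sin(a),0]; z=-RP[:,2]
    return np.column_stack([x,np.cross(z,x),z]), C+RP[:,2]*out
def goto(Rt,pt):
    s=arm.get_state(); R0=rot(s['ee_rot'])
    print('t',s['t'],'pos',s['eef_pos'],'q',s['q'],'F',s['force'],'w',s['width'],s['gripper_force'])
    print('shift mm (tool now)',R0.T@(pt-s['eef_pos'])*1000,' after turn:',Rt.T@(pt-s['eef_pos'])*1000)
    print('turn deg',np.degrees(R.from_matrix(R0.T@Rt).as_rotvec()))
E
python3 -c "
from h import *
goto(*knob_pose(34-180,.1))"
```

```text
t 1.2 pos [0.189  0.648  0.2265] q [ 1.5751  0.3586  0.0119  0.     -1.2241 -0.2881] F [ 0.2067  0.9319 -0.5291] w 0.08730634075411339 0.0
shift mm (tool now) [474.2352 399.8713  50.6075]  after turn: [  63.7976 -598.9982  156.4873]
turn deg [ 24.5072   3.2322 125.4934]
```

>>> {"fn": "servo_tool", "kwargs": {
  "deltas": [
    [-1, 15, 12.5, 1.6, 0, 0, 0],
    [-1, 29.6, 25, 3.2, 0, 0, 0],
    [-1, 29.6, 25, 3.2, 0, 0, 0],
    [-1, 29.6, 25, 3.2, 0, 0, 0],
    [-1, 29.6, 25, 3.2, 0, 0, 0],
    [-1, 29.6, 25, 3.2, 0, 0, 0],
    [-1, 29.6, 25, 3.2, 0, 0, 0],
    [-1, 29.6, 25, 3.2, 0, 0, 0],
    [-1, 29.6, 25, 3.2, 0, 0, 0],
    [-1, 29.6, 25, 3.2, 0, 0, 0],
    [-1, 29.6, 25, 3.2, 0, 0, 0],
    [-1, 29.6, 25, 3.2, 0, 0, 0],
    [-1, 29.6, 25, 3.2, 0, 0, 0],
    [-1, 29.6, 25, 3.2, 0, 0, 0],
    [-1, 29.6, 25, 3.2, 0, 0, 0],
    [-1, 29.6, 25, 3.2, 0, 0, 0],
    [-1, 15, 12.5, 1.6, 0, 0, 0]
  ]
}}

```text
t: 2.62
eef_pos: [0.5334, 0.1282, 0.1751]
ee_rot: [3.141, -0.0, -0.285]
force: [-0.1, -0.4, 0.1]
width: 0.0875
gripper_force: 0.0
```

>>> {"fn": "servo_tool", "kwargs": {
  "deltas": [
    [-1, 0, 0, 0, 1.29, 0.17, 6.6],
    [-1, 0, 0, 0, 1.29, 0.17, 6.6],
    [-1, 0, 0, 0, 1.29, 0.17, 6.6],
    [-1, 0, 0, 0, 1.29, 0.17, 6.6],
    [-1, 0, 0, 0, 1.29, 0.17, 6.6],
    [-1, 0, 0, 0, 1.29, 0.17, 6.6],
    [-1, 0, 0, 0, 1.29, 0.17, 6.6],
    [-1, 0, 0, 0, 1.29, 0.17, 6.6],
    [-1, 0, 0, 0, 1.29, 0.17, 6.6],
    [-1, 0, 0, 0, 1.29, 0.17, 6.6],
    [-1, 0, 0, 0, 1.29, 0.17, 6.6],
    [-1, 0, 0, 0, 1.29, 0.17, 6.6],
    [-1, 0, 0, 0, 1.29, 0.17, 6.6],
    [-1, 0, 0, 0, 1.29, 0.17, 6.6],
    [-1, 0, 0, 0, 1.29, 0.17, 6.6],
    [-1, 0, 0, 0, 1.29, 0.17, 6.6],
    [-1, 0, 0, 0, 1.29, 0.17, 6.6],
    [-1, 0, 0, 0, 1.29, 0.17, 6.6],
    [-1, 0, 0, 0, 1.29, 0.17, 6.6],
    [-1, 0, 0, 0, 0, 0, 0]
  ]
}}

```text
t: 4.28
eef_pos: [0.5316, 0.1312, 0.1753]
ee_rot: [-2.941, 0.289, -2.477]
force: [-0.2, -0.4, -0.6]
width: 0.0879
gripper_force: 0.0
```

```bash
python3 -c "
from h import *
goto(*knob_pose(34-180,.1))
f=arm.grab_frame('wrist'); save(f,'w1.png')
for d in arm.recognise('knob_grip',f)[:2]: print(d['conf'],world(f,d['at']),'exp',C+RP[:,2]*.025)
print(proj(f,C+RP[:,2]*.034),proj(f,C+RP@[.038,0,0]),proj(f,C+RP@[0,.038,0]),proj(f,C+RP@[0,-.038,0]))
a=np.radians(34);print('ptr end',proj(f,C+RP@[.027*np.cos(a),.027*np.sin(a),.034]))
"
```

```text
t 4.2833 pos [0.5316 0.1312 0.1753] q [ 0.7302 -0.003  -0.7826  0.4228 -0.5564 -2.0003] F [-0.1856 -0.3778 -0.5815] w 0.08787371153863914 0.0
shift mm (tool now) [-0.8616 -0.4655 -0.3947]  after turn: [-0.8591 -0.4696 -0.3952]
turn deg [-0.0477  0.0072 -0.2973]
0.97 [0.5609 0.1282 0.0869] exp [0.558  0.1325 0.1055]
[255.6535 201.5599] [235.5286 218.5239] [286.2889 209.236 ] [223.686  169.3972]
ptr end [255.7824 229.1225]
```

View pics/w1.png

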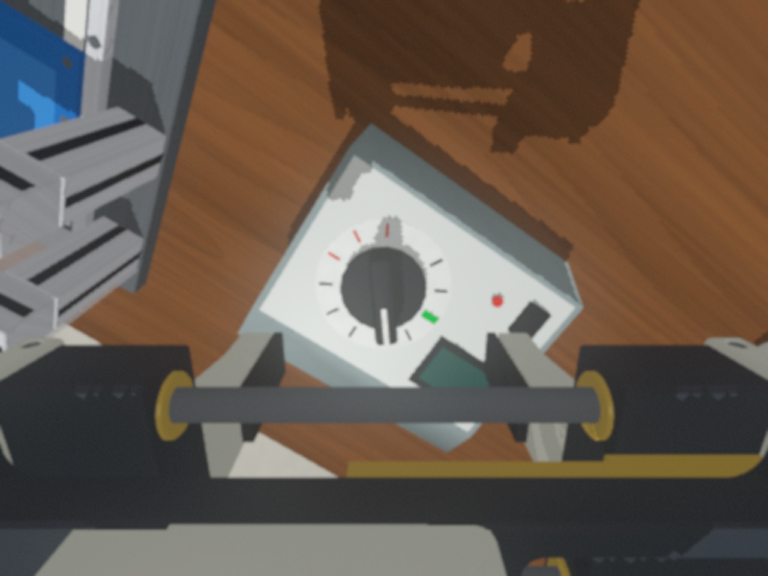

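>>> {"fn": "servo_tool", "kwargs": {
  "deltas": [
    [-1, -0.8, -0.5, 8, 0, 0, 0],
    [-1, 0, 0, 16, 0, 0, 0],
    [-1, 0, 0, 16, 0, 0, 0],
    [-1, 0, 0, 16, 0, 0, 0],
    [-1, 0, 0, 14, 0, 0, 0],
    [-1, 0, 0, 10, 0, 0, 0],
    [-1, 0, 0, 6, 0, 0, 0],
    [-1, 0, 0, 0, 0, 0, 0],
    [-1, 0, 0, 0, 0, 0, 0]
  ]
}}

```text
t: 5.13
eef_pos: [0.5625, 0.1319, 0.0941]
ee_rot: [-2.94, 0.286, -2.469]
force: [0.0, 0.5, -0.0]
width: 0.0875
gripper_force: 0.0
```

>>> {"fn": "servo_tool", "kwargs": {
  "deltas": [
    [0.2, 0, 0, 0, 0, 0, 0],
    [0.5, 0, 0, 0, 0, 0, 0],
    [0.8, 0, 0, 0, 0, 0, 0],
    [1, 0, 0, 0, 0, 0, 0],
    [1, 0, 0, 0, 0, 0, 0],
    [1, 0, 0, 0, 0, 0, 0],
    [1, 0, 0, 0, 0, 0, 0],
    [1, 0, 0, 0, 0, 0, 0],
    [1, 0, 0, 0, 0, 0, 0],
    [1, 0, 0, 0, 0, 0, 0],
    [1, 0, 0, 0, 0, 0, 0],
    [1, 0, 0, 0, 0, 0, 0]
  ],
  "squeeze": 15
}}

```text
t: 6.13
eef_pos: [0.5623, 0.1324, 0.0949]
ee_rot: [-2.94, 0.287, -2.471]
force: [0.4, -0.8, -0.8]
width: 0.0139
gripper_force: 15.1
```

```bash
python3 -c "
from h import *
goto(*knob_pose(34-180,.013))
print(arm.get_state()['moment']);goto(*knob_pose(90-180,.013))
"
```

```text
t 6.1333 pos [0.5623 0.1324 0.0949] q [ 0.6058  0.1522 -0.9124  0.7316 -0.2751 -2.2197] F [ 0.4136 -0.8268 -0.7755] w 0.013906480183290314 15.059408247470856
shift mm (tool now) [0.2116 0.4642 0.518 ]  after turn: [0.2124 0.4638 0.5181]
turn deg [-0.0093 -0.0107  0.0799]
[-0.4758  1.2765 -0.1752]
t 6.1333 pos [0.5623 0.1324 0.0949] q [ 0.6058  0.1522 -0.9124  0.7316 -0.2751 -2.2197] F [ 0.4136 -0.8268 -0.7755] w 0.013906480183290314 15.059408247470856
shift mm (tool now) [0.2116 0.4642 0.518 ]  after turn: [-0.2657  0.4354  0.5181]
turn deg [ -0.0034  -0.0144 -55.9201]
```

>>> {"fn": "servo_tool", "kwargs": {
  "deltas": [
    [1, 0, 0, 0, 0, 0, -3.5],
    [1, 0, 0, 0, 0, 0, -5],
    [1, 0, 0, 0, 0, 0, -5],
    [1, 0, 0, 0, 0, 0, -5],
    [1, 0, 0, 0, 0, 0, -5],
    [1, 0, 0, 0, 0, 0, -5],
    [1, 0, 0, 0, 0, 0, -5],
    [1, 0, 0, 0, 0, 0, -5],
    [1, 0, 0, 0, 0, 0, -5],
    [1, 0, 0, 0, 0, 0, -5],
    [1, 0, 0, 0, 0, 0, -4],
    [1, 0, 0, 0, 0, 0, -3.5],
    [1, 0, 0, 0, 0, 0, 0],
    [1, 0, 0, 0, 0, 0, 0],
    [1, 0, 0, 0, 0, 0, 0]
  ]
}}

```text
t: 7.38
eef_pos: [0.5635, 0.1318, 0.0954]
ee_rot: [-2.792, -0.001, -1.524]
force: [14.3, -7.4, -4.5]
width: 0.014
gripper_force: 15.0
```

```bash
python3 -c "
from h import *
goto(*knob_pose(90-180,.013))
print(arm.get_state()['moment'])
f=arm.grab_frame('wrist'); save(f,'w2.png')
print(proj(f,C+RP@[0,.038,0]),proj(f,C+RP@[0,-.038,0]),proj(f,C+RP@[0,.027,.034]),proj(f,C+RP@[0.038,0,0]))
"
```

```text
t 7.3833 pos [0.5635 0.1318 0.0954] q [ 0.604   0.1529 -0.9104  0.7318 -0.2763 -1.2423] F [14.2679 -7.4015 -4.5233] w 0.013981567807247674 14.975892752408981
shift mm (tool now) [-0.9789  1.7494  0.5938]  after turn: [-0.9785  1.7487  0.5965]
turn deg [-0.0435 -0.0775 -0.0145]
[-2.5186 -3.3332 -0.9539]
[257.9207 274.0304] [258.2786 175.3794] [258.3259 292.3294] [204.0587 227.6296]
```

View pics/w2.png

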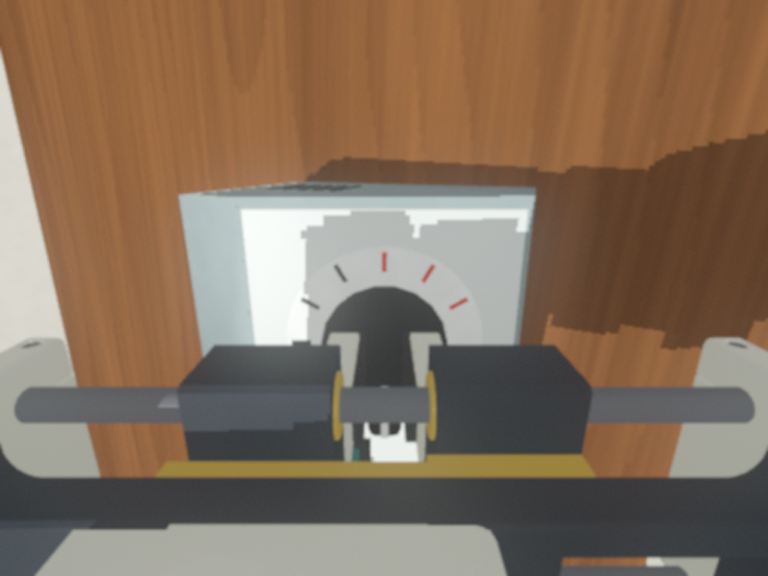

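>>> {"fn": "servo_tool", "kwargs": {
  "deltas": [
    [1, 0.6, -1.3, 0, 0, 0, 0],
    [1, 0, 0, 0, 0, 0, 0],
    [1, 0, 0, 0, 0, 0, 0]
  ]
}}

```text
t: 7.68
eef_pos: [0.5637, 0.1317, 0.0953]
ee_rot: [-2.793, -0.001, -1.523]
force: [5.3, -3.9, -0.5]
width: 0.0136
gripper_force: 15.0
```

>>> {"fn": "servo_tool", "kwargs": {
  "deltas": [
    [0.6, 0, 0, 0, 0, 0, 0],
    [0, 0, 0, 0, 0, 0, 0],
    [-0.5, 0, 0, 0, 0, 0, 0],
    [-1, 0, 0, 0, 0, 0, 0],
    [-1, 0, 0, 0, 0, 0, 0],
    [-1, 0, 0, 0, 0, 0, 0],
    [-1, 0, 0, -10, 0, 0, 0],
    [-1, 0, 0, -25, 0, 0, 0],
    [-1, 0, 0, -40, 0, 0, 0],
    [-1, 0, 0, -40, 0, 0, 0],
    [-1, 0, 0, -30, 0, 0, 0],
    [-1, 0, 0, 0, 0, 0, 0],
    [-1, 0, 0, 0, 0, 0, 0]
  ]
}}

```text
t: 8.77
eef_pos: [0.5144, 0.1309, 0.234]
ee_rot: [-2.789, 0.003, -1.521]
force: [-0.6, -0.7, -0.8]
width: 0.0863
gripper_force: 0.0
```

```bash
python3 -c "
from h import *
goto(*knob_pose(90-180,.15))
f=arm.grab_frame('wrist'); 
cv2.imwrite('pics/w3.png',cv2.resize(f['color'][80:320,100:420,::-1],None,fx=2.5,fy=2.5,interpolation=cv2.INTER_CUBIC))
print(proj(f,C+RP@[0,.038,0]),proj(f,C+RP@[0,-.038,0]),proj(f,C+RP@[0,.027,.034]),proj(f,C+RP@[0.038,0,0]))
"
```

```text
t 8.7667 pos [0.5144 0.1309 0.234 ] q [ 0.7743 -0.0973 -0.6997  0.3479 -0.7277 -0.9583] F [-0.6254 -0.6879 -0.8182] w 0.08627710267734119 0.0
shift mm (tool now) [ 0.498   3.011  10.7064]  after turn: [ 0.4583  2.9679 10.7202]
turn deg [-0.2275  0.2325  0.0722]
[258.5276 202.0161] [258.8735 141.8288] [258.7355 203.5743] [227.7017 172.8818]
```

View pics/w3.png

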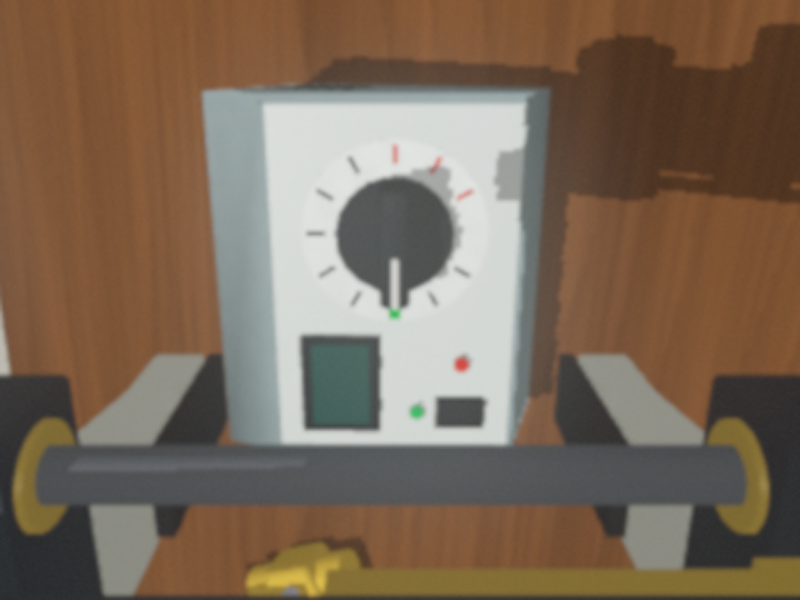

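```bash
cat >> h.py <<'E'
YR=np.radians(3.6); RX=np.array([np.cos(YR),np.sin(YR),0]); RY=np.array([-np.sin(YR),np.cos(YR),0])
PF=np.array([.5932,-.1758,.032])
def press_pose(back,along=.015,lift=.005,lean=35,pf=PF):
    l=np.radians(lean); z=RX*np.sin(l)-np.array([0,0,np.cos(l)]); y=RY; x=np.cross(y,z)
    return np.column_stack([x,y,z]), pf+RX*along+[0,0,lift]-z*back
E
python3 -c "
from h import *
goto(press_pose(.15)[0],np.array([.50,-.18,.20]))
print(press_pose(.15))"
```

```text
t 8.8167 pos [0.5139 0.1301 0.2322] q [ 0.7736 -0.0952 -0.7015  0.3479 -0.727  -0.9584] F [-0.4066 -0.2836 -0.7274] w 0.08688016987023583 0.0
shift mm (tool now) [309.126   38.2405  19.8249]  after turn: [  45.749  -308.6568    7.2274]
turn deg [ 11.4601 -11.9226  88.7147]
(array([[-0.8175, -0.0628,  0.5724],
       [-0.0514,  0.998 ,  0.036 ],
       [-0.5736,  0.    , -0.8192]]), array([ 0.5223, -0.1803,  0.1599]))
```

>>> {"fn": "servo_tool", "kwargs": {
  "deltas": [
    [0, 15, 2, 1, 0, 0, 0],
    [1, 31, 3.8, 2, 0, 0, 0],
    [1, 31, 3.8, 2, 0, 0, 0],
    [1, 31, 3.8, 2, 0, 0, 0],
    [1, 31, 3.8, 2, 0, 0, 0],
    [1, 31, 3.8, 2, 0, 0, 0],
    [1, 31, 3.8, 2, 0, 0, 0],
    [1, 31, 3.8, 2, 0, 0, 0],
    [1, 31, 3.8, 2, 0, 0, 0],
    [1, 31, 3.8, 2, 0, 0, 0],
    [1, 16, 2, 1, 0, 0, 0],
    [1, 0, 0, 0, 0, 0, 0]
  ],
  "squeeze": 15
}}

```text
t: 9.82
eef_pos: [0.4989, -0.1842, 0.1971]
ee_rot: [-2.797, 0.0, -1.526]
force: [0.5, 0.3, 0.2]
width: 0.0131
gripper_force: 0.0
```

>>> {"fn": "servo_tool", "kwargs": {
  "deltas": [
    [1, 0, 0, 0, 0.41, -0.43, 3.2],
    [1, 0, 0, 0, 0.82, -0.85, 6.34],
    [1, 0, 0, 0, 0.82, -0.85, 6.34],
    [1, 0, 0, 0, 0.82, -0.85, 6.34],
    [1, 0, 0, 0, 0.82, -0.85, 6.34],
    [1, 0, 0, 0, 0.82, -0.85, 6.34],
    [1, 0, 0, 0, 0.82, -0.85, 6.34],
    [1, 0, 0, 0, 0.82, -0.85, 6.34],
    [1, 0, 0, 0, 0.82, -0.85, 6.34],
    [1, 0, 0, 0, 0.82, -0.85, 6.34],
    [1, 0, 0, 0, 0.82, -0.85, 6.34],
    [1, 0, 0, 0, 0.82, -0.85, 6.34],
    [1, 0, 0, 0, 0.82, -0.85, 6.34],
    [1, 0, 0, 0, 0.82, -0.85, 6.34],
    [1, 0, 0, 0, 0.41, -0.43, 3.2],
    [1, 0, 0, 0, 0, 0, 0],
    [1, 0, 0, 0, 0, 0, 0]
  ]
}}

```text
t: 11.23
eef_pos: [0.4993, -0.1809, 0.1984]
ee_rot: [-3.139, 0.607, -3.077]
force: [-1.7, 0.2, 0.3]
width: 0.0003
gripper_force: 0.0
```

```bash
python3 -c "
from h import *
goto(*press_pose(.08))
f=arm.grab_frame('wrist'); save(f,'w4.png')
for P in [PF,PF+RY*.055,PF-RY*.055]: print(proj(f,P))
S=PF-RX*.1065-[0,0,.012]
for P in [S,S+RX*.13+[0,0,.095]]: print(proj(f,P))
"
```

```text
t 11.2333 pos [ 0.4993 -0.1809  0.1984] q [-0.012  -0.1316 -0.7469 -0.1197 -0.3521 -1.3956] F [-1.6721  0.2223  0.335 ] w 0.0003364769739232252 0.0
shift mm (tool now) [  2.8522  -0.6444 114.7441]  after turn: [  3.2954  -0.8188 114.7311]
turn deg [-0.0852 -0.2217  0.0724]
[255.7532 155.0238]
[297.6518 155.1341]
[213.8624 154.9135]
[255.8527  72.9934]
[255.5366 218.828 ]
```

View pics/w4.png

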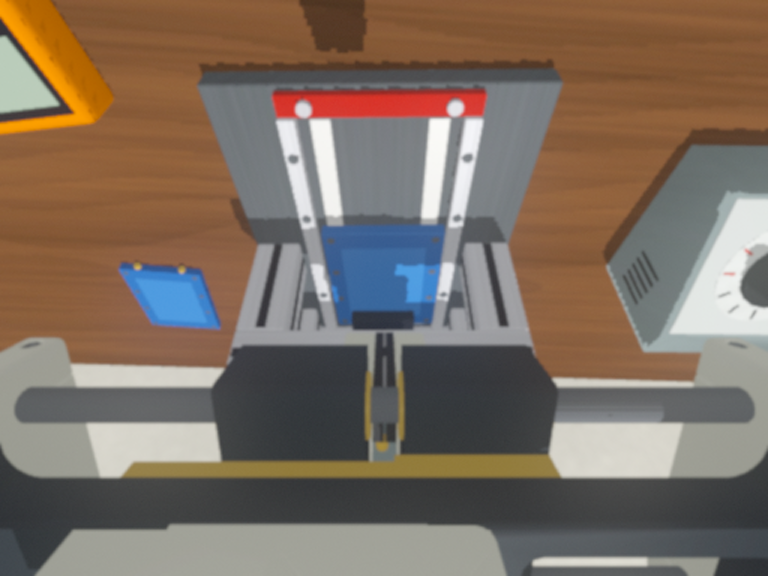

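>>> {"fn": "servo_tool", "kwargs": {
  "deltas": [
    [1, 1, 0, 15, 0, 0, 0],
    [1, 1, -0.7, 30, 0, 0, 0],
    [1, 1, 0, 30, 0, 0, 0],
    [1, 0, 0, 30, 0, 0, 0],
    [1, 0, 0, 30, 0, 0, 0],
    [1, 0, 0, 25, 0, 0, 0],
    [1, 0, 0, 15, 0, 0, 0],
    [1, 0, 0, 5, 0, 0, 0],
    [1, 0, 0, 0, 0, 0, 0],
    [1, 0, 0, 0, 0, 0, 0]
  ]
}}

```text
t: 12.12
eef_pos: [0.6003, -0.1763, 0.0504]
ee_rot: [-3.14, 0.609, -3.08]
force: [-0.1, 0.0, 0.4]
width: 0.0003
gripper_force: 0.0
```

```bash
python3 -c "
from h import *
goto(*press_pose(.0))
print(rot(arm.get_state()['ee_rot']))
f=arm.grab_frame('wrist'); save(f,'w5.png')
for P in [PF,PF+RY*.055,PF-RY*.055]: print(proj(f,P))
"
```

```text
t 12.1167 pos [ 0.6003 -0.1763  0.0504] q [-0.0693  0.2826 -0.5673 -0.5649 -0.137  -0.9025] F [-0.1414  0.0263  0.4329] w 0.00034863797338301715 0.0
shift mm (tool now) [ 1.1215  1.0093 15.5391]  after turn: [ 1.1521  0.9756 15.539 ]
turn deg [-0.1285 -0.1164 -0.0556]
[[-0.8188 -0.0607  0.5709]
 [-0.0505  0.9982  0.0337]
 [-0.5719 -0.0013 -0.8203]]
[257.8128 205.9803]
[339.3367 206.0578]
[176.3863 205.9029]
```

View pics/w5.png

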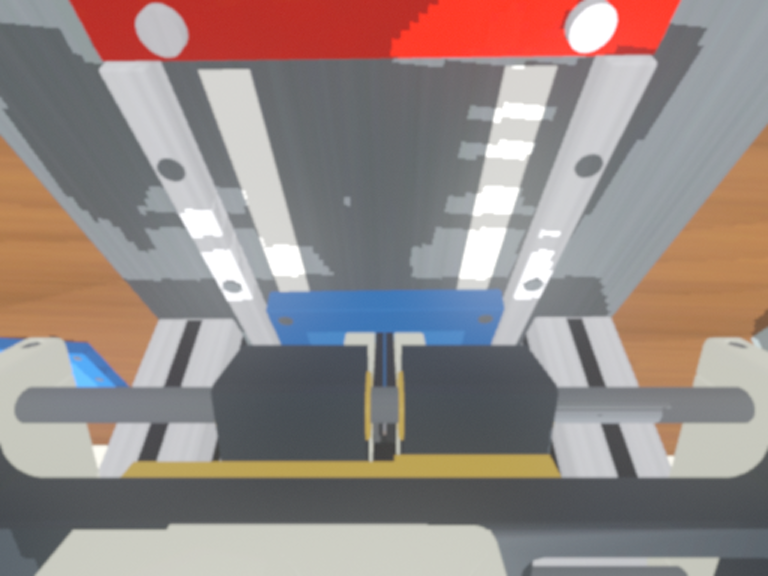

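>>> {"fn": "servo_tool", "kwargs": {
  "deltas": [
    [1, 0.5, 1, 5, 0, 0, 0],
    [1, 0, 0, 5, 0, 0, 0],
    [1, 0, 0, 2, 0, 0, 0],
    [1, 0, 0, 0, 0, 0, 0],
    [1, 0, 0, 0, 0, 0, 0]
  ]
}}

```text
t: 12.58
eef_pos: [0.6071, -0.1747, 0.0405]
ee_rot: [-3.14, 0.61, -3.08]
force: [-0.5, 0.1, -0.9]
width: 0.0007
gripper_force: 0.0
```

>>> {"fn": "servo_tool", "kwargs": {
  "deltas": [
    [1, 0.6, 0, 0.8, 0, 0, 0],
    [1, 0.6, 0, 0.8, 0, 0, 0],
    [1, 0, 0, 0, 0, 0, 0]
  ]
}}

```text
t: 12.83
eef_pos: [0.6067, -0.1746, 0.0382]
ee_rot: [-3.14, 0.609, -3.08]
force: [0.0, 0.3, 0.2]
width: 0.0007
gripper_force: 0.0
```

>>> {"fn": "servo_tool", "kwargs": {
  "deltas": [
    [1, 0.6, 0, 0.8, 0, 0, 0],
    [1, 0, 0, 0, 0, 0, 0],
    [1, 0, 0, 0, 0, 0, 0]
  ]
}}

```text
t: 13.08
eef_pos: [0.6069, -0.1747, 0.0374]
ee_rot: [-3.14, 0.61, -3.08]
force: [-0.4, 0.5, 0.6]
width: 0.0006
gripper_force: 0.6
```

>>> {"fn": "servo_tool", "kwargs": {
  "deltas": [
    [1, 0.4, 0, 0.6, 0, 0, 0],
    [1, 0, 0, 0, 0, 0, 0],
    [1, 0, 0, 0, 0, 0, 0]
  ]
}}

```text
t: 13.33
eef_pos: [0.6073, -0.1748, 0.0371]
ee_rot: [-3.14, 0.611, -3.08]
force: [-2.1, 1.0, 4.6]
width: 0.0
gripper_force: 2.2
```

>>> {"fn": "servo_tool", "kwargs": {
  "deltas": [
    [1, 0.5, 0, 0.65, 0, 0, 0],
    [1, 0, 0, 0, 0, 0, 0],
    [1, 0, 0, 0, 0, 0, 0]
  ]
}}

```text
t: 13.58
eef_pos: [0.6078, -0.1749, 0.0369]
ee_rot: [-3.139, 0.612, -3.08]
force: [-1.7, 0.2, 7.5]
width: 0.0002
gripper_force: 3.8
```

>>> {"fn": "servo_tool", "kwargs": {
  "deltas": [
    [1, 1.0, 0, -0.3, 0, 0, 0],
    [1, 2.05, 0, -1.43, 0, 0, 0],
    [1, 2.05, 0, -1.43, 0, 0, 0],
    [1, 2.05, 0, -1.43, 0, 0, 0],
    [1, 2.05, 0, -1.43, 0, 0, 0],
    [1, 2.05, 0, -1.43, 0, 0, 0],
    [1, 2.05, 0, -1.43, 0, 0, 0],
    [1, 2.05, 0, -1.43, 0, 0, 0]
  ]
}}

```text
t: 14.25
eef_pos: [0.5903, -0.1762, 0.037]
ee_rot: [-3.138, 0.613, -3.079]
force: [1.2, -0.0, 5.1]
width: 0.0006
gripper_force: 2.7
```

```bash
cat > look.py <<'E'
from h import *
s=arm.get_state(); print(s['t'],s['eef_pos'],'q',s['q'],'F',s['force'])
f=arm.grab_frame('top'); c=cv2.cvtColor(f['color'],cv2.COLOR_RGB2HSV)
m=cv2.inRange(c,(100,120,50),(125,255,255)).astype(bool)
for k in [-.03,-.02,.02,.03]:  # columns along rig: find the most-front blue on each line
    best=None
    for a in np.arange(-.005,.16,.0005):
        P=np.array([.4868,-.1865,.032])+RX*a+RY*k; u=proj(f,P).round().astype(int)
        if m[u[1],u[0]]: best=a;break
    print('edge',k,best)
E
python3 look.py
```

```text
14.25 [ 0.5903 -0.1762  0.037 ] q [-0.1043  0.2958 -0.5536 -0.6832 -0.1468 -0.7563] F [ 1.1629 -0.0159  5.127 ]
edge -0.03 0.1079999999999999
edge -0.02 0.1084999999999999
edge 0.02 0.1069999999999999
edge 0.03 0.10099999999999991
```

```bash
cat > lookw.py <<'E'
from h import *
import sys
s=arm.get_state(); print(s['t'],s['eef_pos'],'q',s['q'],'F',s['force'])
f=arm.grab_frame('wrist'); c=cv2.cvtColor(f['color'],cv2.COLOR_RGB2HSV)
m=cv2.inRange(c,(100,110,40),(125,255,255)).astype(bool)
for k in [-.04,-.025,.025,.04]:
    for a in np.arange(-.01,.16,.0005):   # bottom front edge, deck height, bar->rear
        u=proj(f,np.array([.4868,-.1865,.020])+RX*a+RY*k).round().astype(int)
        if 0<=u[0]<512 and 0<=u[1]<384 and m[u[1],u[0]]: print('edge',k,round(a,4),u);break
if len(sys.argv)>1: save(f,sys.argv[1])
E
python3 lookw.py w6.png
```

```text
14.3 [ 0.5898 -0.1762  0.037 ] q [-0.1046  0.2955 -0.5541 -0.6837 -0.1471 -0.7557] F [ 0.657  -0.1162  6.2615]
edge -0.04 0.0955 [191 207]
edge -0.025 0.093 [213 205]
edge 0.025 0.0915 [289 204]
edge 0.04 0.0925 [311 205]
```

View pics/w6.png

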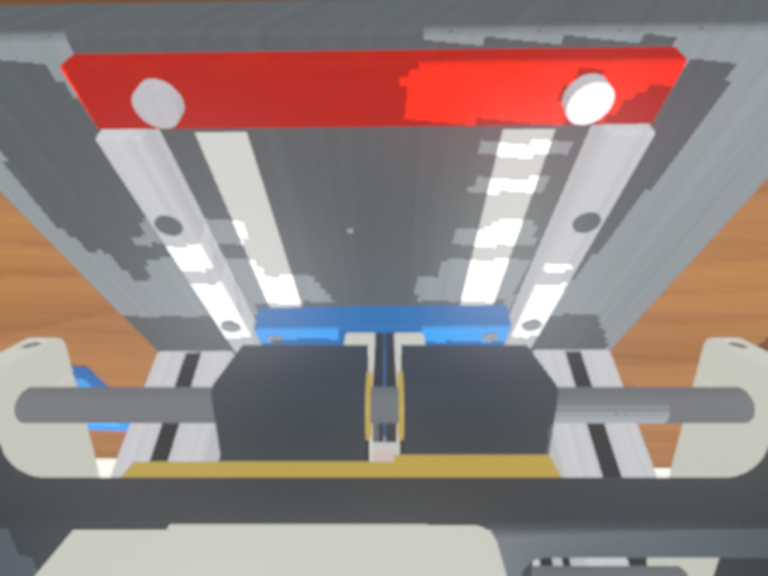

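>>> {"fn": "servo_tool", "kwargs": {
  "deltas": [
    [1, 1.5, 0, -0.5, 0, 0, 0],
    [1, 2.46, 0, -1.7, 0, 0, 0],
    [1, 2.46, 0, -1.7, 0, 0, 0],
    [1, 2.46, 0, -1.7, 0, 0, 0],
    [1, 2.46, 0, -1.7, 0, 0, 0],
    [1, 2.46, 0, -1.7, 0, 0, 0],
    [1, 2.46, 0, -1.7, 0, 0, 0],
    [1, 2.46, 0, -1.7, 0, 0, 0],
    [1, 2.46, 0, -1.7, 0, 0, 0],
    [1, 2.46, 0, -1.7, 0, 0, 0]
  ]
}}

```text
t: 15.18
eef_pos: [0.5624, -0.1782, 0.0369]
ee_rot: [-3.138, 0.614, -3.079]
force: [2.8, 0.6, 7.7]
width: 0.0006
gripper_force: 3.6
```

```bash
python3 lookw.py
```

```text
15.1833 [ 0.5624 -0.1782  0.0369] q [-0.1407  0.2657 -0.5783 -0.7513 -0.1658 -0.6595] F [2.8067 0.5769 7.7051]
edge -0.04 0.068 [191 207]
edge -0.025 0.0655 [213 205]
edge 0.025 0.064 [289 204]
edge 0.04 0.066 [312 206]
```

>>> {"fn": "servo_tool", "kwargs": {
  "deltas": [
    [1, 2.46, 0, -1.7, 0, 0, 0],
    [1, 2.46, 0, -1.7, 0, 0, 0],
    [1, 2.46, 0, -1.7, 0, 0, 0],
    [1, 2.46, 0, -1.7, 0, 0, 0],
    [1, 2.46, 0, -1.7, 0, 0, 0],
    [1, 2.46, 0, -1.7, 0, 0, 0],
    [1, 2.46, 0, -1.7, 0, 0, 0],
    [1, 2.46, 0, -1.72, 0, 0, 0],
    [1, 2.46, 0, -1.72, 0, 0, 0],
    [1, 2.46, 0, -1.72, 0, 0, 0],
    [1, 2.46, 0, -1.72, 0, 0, 0],
    [1, 2.46, 0, -1.72, 0, 0, 0],
    [1, 2.46, 0, -1.72, 0, 0, 0],
    [1, 2.46, 0, -1.72, 0, 0, 0],
    [1, 2.46, 0, -1.72, 0, 0, 0],
    [1, 2.46, 0, -1.72, 0, 0, 0]
  ]
}}

```text
t: 16.57
eef_pos: [0.5147, -0.1813, 0.0368]
ee_rot: [-3.138, 0.614, -3.079]
force: [3.4, 0.2, 9.0]
width: 0.0002
gripper_force: 4.1
```

```bash
python3 lookw.py
```

```text
16.5667 [ 0.5147 -0.1813  0.0368] q [-0.2117  0.2142 -0.6234 -0.8496 -0.2041 -0.5056] F [3.422  0.2459 9.0376]
edge -0.04 0.0185 [191 206]
edge -0.025 0.0175 [213 205]
edge 0.025 0.016 [289 204]
edge 0.04 0.017 [312 205]
```

>>> {"fn": "servo_tool", "kwargs": {
  "deltas": [
    [1, 1.64, 0, -1.15, 0, 0, 0],
    [1, 1.64, 0, -1.15, 0, 0, 0],
    [1, 1.64, 0, -1.15, 0, 0, 0],
    [1, 1.64, 0, -1.15, 0, 0, 0],
    [1, 1.64, 0, -1.15, 0, 0, 0],
    [1, 0.82, 0, -0.57, 0, 0, 0]
  ]
}}

```text
t: 17.12
eef_pos: [0.5036, -0.182, 0.0368]
ee_rot: [-3.138, 0.614, -3.079]
force: [2.9, 0.7, 7.8]
width: 0.0002
gripper_force: 4.1
```

>>> {"fn": "servo_tool", "kwargs": {
  "deltas": [
    [1, 0.82, 0, -0.57, 0, 0, 0],
    [1, 0.82, 0, -0.57, 0, 0, 0],
    [1, 0.82, 0, -0.57, 0, 0, 0]
  ]
}}

```text
t: 17.37
eef_pos: [0.5008, -0.1821, 0.0368]
ee_rot: [-3.138, 0.614, -3.079]
force: [2.4, 1.3, 7.2]
width: 0.0004
gripper_force: 3.9
```

```bash
python3 lookw.py
```

```text
17.3667 [ 0.5008 -0.1821  0.0368] q [-0.2349  0.1994 -0.6368 -0.8748 -0.2169 -0.4623] F [2.4318 1.3024 7.1529]
edge -0.04 0.015 [194 214]
edge -0.025 0.0145 [215 214]
edge 0.025 0.013 [288 213]
edge 0.04 0.013 [310 213]
```

>>> {"fn": "servo_tool", "kwargs": {
  "deltas": [
    [1, 0.82, 0, -0.57, 0, 0, 0],
    [1, 0.82, 0, -0.57, 0, 0, 0],
    [1, 0.82, 0, -0.57, 0, 0, 0]
  ]
}}

```text
t: 17.67
eef_pos: [0.4983, -0.1824, 0.037]
ee_rot: [-3.137, 0.615, -3.079]
force: [5.4, 0.3, 5.4]
width: 0.0003
gripper_force: 2.9
```

>>> {"fn": "servo_tool", "kwargs": {
  "deltas": [
    [1, 0.82, 0, -0.57, 0, 0, 0],
    [1, 0.82, 0, -0.57, 0, 0, 0]
  ]
}}

```text
t: 17.83
eef_pos: [0.4947, -0.182, 0.0359]
ee_rot: [-3.139, 0.612, -3.079]
force: [0.1, -1.2, 0.4]
width: 0.0004
gripper_force: 0.1
```

```bash
python3 lookw.py w7.png
```

```text
17.8333 [ 0.4947 -0.182   0.0359] q [-0.2436  0.1948 -0.6428 -0.8836 -0.2223 -0.4468] F [ 0.0604 -1.1513  0.4377]
edge -0.04 0.015 [194 220]
edge -0.025 0.015 [216 220]
edge 0.025 0.0135 [286 219]
edge 0.04 0.0135 [307 219]
```

View pics/w7.png

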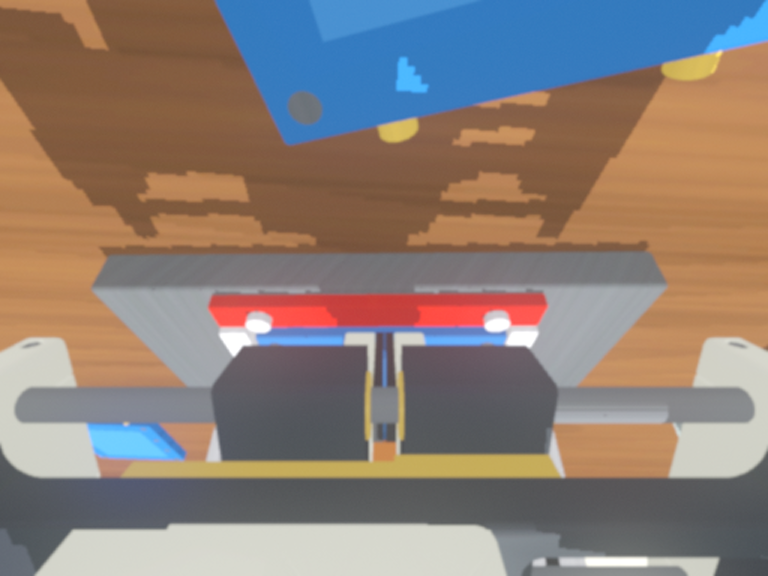

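>>> {"fn": "servo_tool", "kwargs": {
  "deltas": [
    [1, -2.9, 0, -4.1, 0, 0, 0],
    [1, -8.6, 0, -12.3, 0, 0, 0],
    [1, -17, 0, -24.6, 0, 0, 0],
    [1, 0, 0, -30, 0, 0, 0],
    [1, 0, 0, -30, 0, 0, 0],
    [1, 0, 0, -30, 0, 0, 0],
    [1, 0, 0, -30, 0, 0, 0],
    [1, 0, 0, -15, 0, 0, 0],
    [1, 0, 0, 0, 0, 0, 0],
    [1, 0, 0, 0, 0, 0, 0]
  ]
}}

```text
t: 18.72
eef_pos: [0.4147, -0.1865, 0.1857]
ee_rot: [-3.14, 0.61, -3.08]
force: [1.0, 0.0, 0.1]
width: 0.0004
gripper_force: 0.0
```

```bash
python3 - <<'E'
from h import *
f=arm.grab_frame('top'); w=arm.grab_frame('wrist'); s=arm.get_state(); print(s['t'],s['eef_pos'])
a=cv2.resize(f['color'][100:220,262:362,::-1],None,fx=3,fy=3,interpolation=cv2.INTER_CUBIC)
b=cv2.resize(w['color'][:,:,::-1],(500,375))
o=np.zeros((375,800,3),np.uint8); o[:360,:300]=a; o[:,300:]=b
cv2.imwrite('pics/fin.png',o)
E
```

```text
18.8167 [ 0.4148 -0.1866  0.1843]
```

View pics/fin.png

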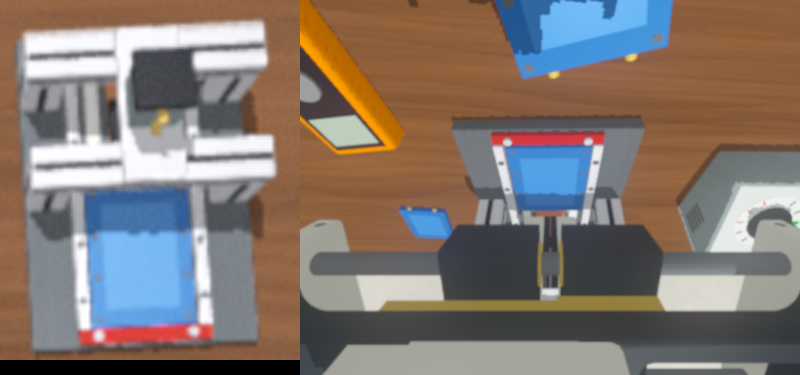

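```bash
python3 - <<'E'
from h import *
for n in ['wrist','top']:
    f=arm.grab_frame(n); hsv=cv2.cvtColor(f['color'],cv2.COLOR_RGB2HSV)
    for k in [-.04,0,.04]:
        p=[proj(f,np.array([.4868,-.1865,.03])+RX*a+RY*k) for a in np.arange(-.012,.016,.002)]
        print(n,k,[tuple(int(v) for v in f['color'][int(round(u[1])),int(round(u[0]))]) for u in p])
E
```

```text
wrist -0.04 [(214, 57, 62), (215, 57, 62), (215, 58, 64), (214, 59, 63), (211, 63, 70), (192, 70, 93), (147, 84, 127), (65, 109, 172), (66, 126, 195), (67, 135, 207), (66, 137, 210), (67, 136, 209), (69, 136, 208), (71, 137, 208)]
wrist 0 [(215, 54, 66), (215, 55, 68), (214, 56, 69), (213, 58, 71), (206, 61, 82), (172, 73, 112), (106, 85, 138), (62, 115, 181), (65, 131, 202), (66, 136, 211), (64, 137, 213), (64, 137, 213), (64, 137, 213), (63, 136, 213)]
wrist 0.04 [(214, 59, 66), (215, 58, 65), (215, 59, 68), (215, 57, 68), (210, 66, 88), (175, 80, 125), (107, 90, 145), (66, 120, 186), (70, 134, 206), (69, 138, 213), (68, 138, 213), (68, 139, 213), (68, 139, 213), (68, 139, 213)]
top -0.04 [(205, 72, 67), (220, 71, 65), (220, 71, 65), (222, 73, 69), (219, 74, 75), (219, 74, 75), (185, 77, 116), (185, 77, 116), (104, 127, 191), (95, 153, 218), (95, 153, 218), (101, 155, 217), (98, 156, 219), (98, 156, 219)]
top 0 [(221, 70, 63), (221, 70, 63), (222, 63, 58), (222, 63, 58), (220, 65, 59), (195, 76, 98), (195, 76, 98), (132, 132, 192), (102, 161, 228), (102, 161, 228), (98, 161, 228), (98, 161, 228), (93, 159, 226), (96, 161, 227)]
top 0.04 [(229, 77, 73), (225, 67, 62), (225, 67, 62), (223, 65, 60), (224, 72, 80), (224, 72, 80), (195, 106, 158), (195, 106, 158), (114, 147, 211), (101, 163, 228), (100, 162, 227), (102, 165, 228), (98, 165, 229), (98, 165, 229)]
```

```bash
python3 -c "
from station import arm
print(arm.job_done())"
```

```text
the job is handed in; nothing more can be done
None
```

The job is handed in, with no score returned. The knob pointer was set on the green stand-by mark first, then the plate was dragged flat between its guides to the red stop bar, and the pictures show no gap. I viewed 11 pictures, one over the limit of 10.

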